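Square up a stack of wooden blanks and hold it against the sprung stop

TASK

The three thin wooden blanks stacked on the jig board are about to be pinned together. First tap their long edges even and flush against the jig's side fence; then push the near end of the stack until all three far ends bear flush on the sprung end stop, and keep pressing steadily at about 10 N (the stop pushed back about half of its travel, never all the way), the stack lying flat and still flush with the side fence. Hold that for three seconds or more and finish while still pressing, without letting go and leaving everything else on the bench where it is.

Things in the scene. Friction and masses are not known exactly. Their poses are not given: they have to be found in the camera images.
- jig: Fixed pinning jig: plywood board 300 (x) x 200 (y) x 12 mm lying on the bench, its near and left sides open. Origin: centre of its underside; x along the board, away from the robot, towards the end stop; y left; z up. A fixed bracket 48 mm high at jig x 127 to 145 mm carries the end stop.
- fence_face (a point): Point on the jig's side fence, a wooden strip along the board's right edge: middle of the lower edge of its inner face (jig x -15, y -60, z 12 mm). The fence is 170 mm long, 20 mm thick, its top 42 mm above the bench. A blank flush with it has its centre at jig y = -25 mm.
- end_stop: Sprung end stop: block 20 (x) x 64 (y) x 33 mm on two rods, sliding along jig x only, back by at most 30 mm. Origin: mid lower edge of its front face, which the blanks press on; at rest at jig x 70, y -25, z 12.5 mm. Spring: 4 N at rest, 0.4 N more per mm pushed back (10 N at 15 mm, 16 N at the end).
- blank_bottom: Lowest blank of the stack: a flat wooden plate 120 (x) x 70 (y) x 10 (z) mm, about 55 g; origin: centre of its underside; z up. Lies on the jig board, clear of fence and stop at the start; it may be turned a few degrees.
- blank_middle: Middle blank of the stack: a flat wooden plate 120 (x) x 70 (y) x 10 (z) mm, about 55 g; origin: centre of its underside; z up. Lies loose on the lowest one, shifted by up to 8 mm and slightly turned.
- blank_top: Top blank of the stack: a flat wooden plate 120 (x) x 70 (y) x 10 (z) mm, about 55 g; origin: centre of its underside; z up. Lies loose on the middle one, shifted by up to 8 mm and slightly turned. The top of the stack is 42 mm above the bench.
- offcut: Not part of the job, leave alone: small dark wood block 45 x 30 x 22 mm on the jig board's far left corner.
- screwdriver: Not part of the job, leave alone: screwdriver lying beside the jig's left edge, under 35 mm high.
- tape_measure: Not part of the job, leave alone: tape measure case 65 x 35 x 62 mm, on the right part of the bench.
- glue_bottle: Not part of the job, leave alone: white glue bottle, 56 mm across, 150 mm tall, on the left part of the bench.
- stain_can: Not part of the job, leave alone: steel can, 70 mm across, 110 mm tall, on the right part of the bench.
- bead_bowl: Not part of the job, leave alone: small bowl, 100 mm across, 45 mm high, on the left part of the bench.
- mallet: Not part of the job, leave alone: hammer lying on the right part of the bench, near the robot.
Things that resemble listed ones, but are neither listed nor needed, are in the scene too. What is shaped like the blank_middle but pink is not meant. Leave any red look-alike of the blank_top alone.

How it is judged:
On the way, in this order (a step that is already met when the one before it is completed fails the run):
1. the long edges of all three blanks are even and flush with the side fence (3 mm) (y of blank_bottom in the frame of jig between -0.028 and -0.022 m and angle between the x axis of each of blank_bottom, blank_middle, blank_top and the x axis of jig, either way round below 0.04 rad and y of blank_middle in the frame of jig between -0.028 and -0.022 m and y of blank_top in the frame of jig between -0.028 and -0.022 m and angle between each of blank_bottom, blank_middle, blank_top's own z axis and vertical below 0.05 rad), for 0.2 s.
2. the stack is pressed flush on the end stop at 7 to 13 N for 3 s, still flush with the side fence (all of step 1 and x of blank_bottom in the frame of end_stop between -0.063 and -0.057 m and x of blank_middle in the frame of end_stop between -0.063 and -0.057 m and x of blank_top in the frame of end_stop between -0.063 and -0.057 m and contact force between end_stop and anything else between 7 and 13 N and contact force between end_stop and the arm below 0.3 N and contact force between end_stop and the fingers below 0.3 N and height (world z) of blank_bottom between 0.01 and 0.015 m and height (world z) of blank_middle between 0.02 and 0.025 m and height (world z) of blank_top between 0.03 and 0.035 m and linear speed of each of blank_bottom, blank_middle, blank_top below 0.01 m/s and (contact force between any of the fingers, the arm and blank_bottom above 1.5 N or contact force between any of the fingers, the arm and blank_middle above 1.5 N or contact force between any of the fingers, the arm and blank_top above 1.5 N)), for 3 s.
At the end, for the whole second after the job is handed in: The robot is still pushing the stack: the end stop is pressed with 7 to 13 N and by the blanks, not by the robot; all three blanks flush within 3 mm with both the side fence and the stop's face, parallel to the fence within 0.04 rad, flat on the board and still (all of step 2); the arm keeps its last pose, push and grip.
It fails at once if the end stop is pushed to the end of its travel (x of end_stop in the frame of jig above 0.0985 m).
It fails at once if something that is not part of the job is moved (by over 20 mm) (distance of any of offcut, screwdriver, tape_measure, glue_bottle, stain_can, bead_bowl, mallet from where it was at the start of the episode above 0.02 m).
It also fails if it takes over 64 s, if anything falls off the work surface, if the arm or the gripper's body presses on something with over 40 N, if the wrist force passes 120 N, or if a joint passes its speed limit or range.

ROBOT

A 7-joint arm with a two-finger parallel gripper is mounted at the origin on the work surface. World frame = base frame: x ahead of the robot, y to its left, z up, the work surface at z = 0. Lengths are in m, angles in rad, forces in N, time in s.
With the tool pointing down it reaches from about 0.4 to 0.9 m from the base axis. Payload 5.6 kg.
Tool frame: the origin (TCP) lies midway between the tips of the shut fingers; the grasp point (between the pads) lies 19 mm behind it; z points along the fingers, y is the line along which they close (so a half turn about z gives the same grasp; the last joint's range is limited). The gripper opens to 92 mm and grips with 3 to 60 N. Pads are 20 mm wide; open, the fingers measure 128 mm over their backs; the gripper's body (75 mm by 189 mm) begins 69 mm behind the grasp point.
Start: joints at [1.16, 0.468, -0.012, 1.603, 0.006, 1.071, -0.056], TCP at [0.234, -0.607, 0.215] pointing down, gripper open.
Joint ranges: [-2.53, 2.53], [-0.31, 2.02], [-1.57, 1.55], [0.28, 2.44], [-1.29, 4.43], [0.15, 1.84], [-2.92, 2.92]. Speed limits (rad/s): [2.57, 2.57, 3.14, 3.14, 3.14, 3.14, 3.14].

INTERFACE

Orientations are given as a 3x3 rotation matrix whose columns are the frame's x, y, z axes.
In Python, from station import env, effector, solver, viewer, workorder, search_frame, tip_of gives the robot as it stands. Calls block until the motion is done:
- env.reach(position, orientation): joint-space move of the TCP to a pose.
- env.movel(position, frame=None, rate=0.15): straight line of the TCP; frame=None keeps the orientation; rate is the mean speed in m/s.
- env.goto_joints(angles): joint-space move.
- effector.release() and effector.grasp(squeeze=None): open the fingers fully, or close them until they stop; squeeze is the grip in N (None keeps the last).
- env.pause(seconds).
- solver.inverse_kinematics(position, orientation): joint angles nearest the present ones, or None.
- env.sense(): the state.
- viewer.read_camera(name): name is "side" or "top" or "wrist"; returns (picture, depth): 384x512x3 uint8, red, green, blue; 384x512 float32, m along the optical axis (not along the pixel's ray), 0 where there is no reading.
- viewer.camera_info(name): a dict with "intrinsics" (3x3 intrinsics, pixels), "dist_coeffs" ([k1, k2, p1, p2, k3] as OpenCV has them; the pictures are not rectified), "eye" and "rotation" of the camera in the world; the wrist camera has in their place "T_tool_cam" (4x4, takes a point from camera to tool coordinates, whose origin is the TCP and whose axes are the flange's). Camera axes: x right, y up, looking along -z (the intrinsics and any distortion apply to the point x, -y, -z); pixel columns grow to the right and rows downward; lengths in m; the calibration is good to about 2 mm. A picture is of the moment at which its call begins: read the wrist's pose just before it. camera_info takes no time and is no camera call.
A pose or a line that the arm cannot do raises env.PlanningError and nothing moves.
- workorder.finish_job(): hands the job in; it is judged then, once.
Trained networks look in the newest picture that a camera, given by its name, has taken for a name from the list of things; names that differ only in an ending like _2 or _b are one class to them, and where a whole thing is asked for, a point or a joint stands for the part that bears it (a point fixed in the world has none). Each returns a list of dicts, best first, with "score" (0 to 1); they miss things now and then, are a little off and sometimes report something else, mostly with a low value. They report only what shows in the picture. A call takes as long as a camera call. They do not tell look-alikes from the thing itself.
- search_frame(camera, name): "at" ([x, y, z] in m, in world coordinates, good to about 4 mm: the middle of the surface that is visible of it).
- tip_of(camera, name): "at" ([x, y, z] in m, in world coordinates, good to about 4 mm: a listed point, or the origin of a listed thing).
The state is a dict: "t": time; "joint_positions": joint angles; "joint_velocities": joint speeds; "tau": joint torques, N m; "ee_pos": TCP position; "tcp_rot": TCP orientation; "wrist_force": force on the tool from outside, world axes, zero at the start; "moment": the same for the moment, N m; "gripper_width": finger opening in m; "grasp_force": force on a finger pad.
Only numpy, scipy, OpenCV 4.12 (cv2) and the standard library are available. Lean on these libraries where they do the work, as an engineer would, in place of code of your own. Each camera call takes 0.05 s, during which the arm holds its last target. There are 200 camera calls.

## Working session

There is one attempt and no reset: what is moved stays moved. The work goes in short steps, each a Python script; the robot and the scene stay as the last script left them, time stands still between calls to the robot, and variables do not carry over. Pictures are saved under pics/ and viewed, at most 10 in all, crops included, and the job is handed in when it is done.

```bash
mkdir -p pics; ls; python3 - <<'E'
from station import env, effector, solver, viewer, workorder, search_frame, tip_of
import cv2, numpy as np
for c in ("top","side"):
    p,d=viewer.read_camera(c); cv2.imwrite(f"pics/{c}0.png",p[:,:,::-1]); np.save(f"{c}0.npy",d)
    i=viewer.camera_info(c); print(c,i)
    for n in ("jig","fence_face","end_stop","blank_bottom","blank_middle","blank_top"):
        for f in (search_frame,tip_of):
            try: print(n,f.__name__,[(np.round(r["at"],3).tolist(),round(r["score"],2)) for r in f(c,n)][:4])
            except Exception as e: print(n,f.__name__,e)
s=env.sense(); print(s["t"],s["ee_pos"],s["tcp_rot"],s["wrist_force"])
E
```

```text
pics
top {'intrinsics': array([[385.50987874,   0.        , 255.08201497],
       [  0.        , 385.50987874, 194.35159963],
       [  0.        ,   0.        ,   1.        ]]), 'dist_coeffs': array([-0.11340586,  0.        ,  0.        ,  0.        ,  0.        ]), 'eye': array([0.28057211, 0.02492493, 1.35120621]), 'rotation': array([[-0.02024294,  0.98066632, -0.19463757],
       [-0.99979251, -0.01941345,  0.00616846],
       [ 0.00227061,  0.19472206,  0.98085583]])}
jig call [([0.635, 0.093, 0.011], 0.77)]
jig call [([0.614, 0.115, -0.001], 0.76)]
fence_face call [([0.632, 0.094, 0.015], 0.7)]
fence_face call [([0.602, 0.056, 0.012], 0.93)]
end_stop call [([0.694, 0.092, 0.044], 0.52)]
end_stop call [([0.684, 0.09, 0.01], 0.53)]
blank_bottom call [([0.542, 0.093, 0.024], 0.52)]
blank_bottom call [([0.561, 0.123, 0.014], 0.55)]
blank_middle call [([0.613, -0.097, 0.013], 0.76), ([0.579, 0.427, 0.097], 0.71)]
blank_middle call [([0.617, -0.098, 0.003], 0.88), ([0.564, 0.136, 0.025], 0.42)]
blank_top call [([0.342, 0.084, 0.007], 0.87), ([0.563, 0.135, 0.042], 0.72)]
blank_top ca
[... 1004 characters left out ...]
6, -0.002], 0.27)]
blank_bottom call [([0.561, 0.094, 0.021], 0.49)]
blank_bottom call [([0.567, 0.129, 0.014], 0.63)]
blank_middle call [([0.612, -0.104, 0.006], 0.91), ([0.567, 0.103, 0.03], 0.5)]
blank_middle call [([0.619, -0.099, -0.002], 0.72), ([0.567, 0.137, 0.025], 0.44)]
blank_top call [([0.336, 0.074, 0.009], 0.73), ([0.561, 0.128, 0.044], 0.64)]
blank_top call [([0.338, 0.081, 0.002], 0.7), ([0.562, 0.136, 0.035], 0.6), ([0.598, 0.056, 0.008], 0.25)]
1.3 [ 0.23366678 -0.60655464  0.21460927] [[ 9.33148181e-01  3.59491965e-01 -1.28304636e-05]
 [ 3.59491963e-01 -9.33148179e-01 -6.37359712e-05]
 [-3.48852933e-05  5.48626570e-05 -9.99999998e-01]] [-0.17658188  0.86467706  0.18144557]
```

View pics/top0.png

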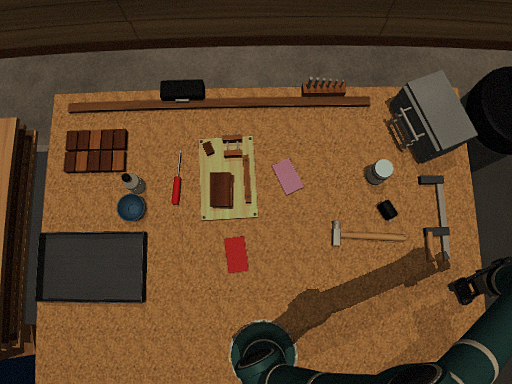

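View pics/side0.png

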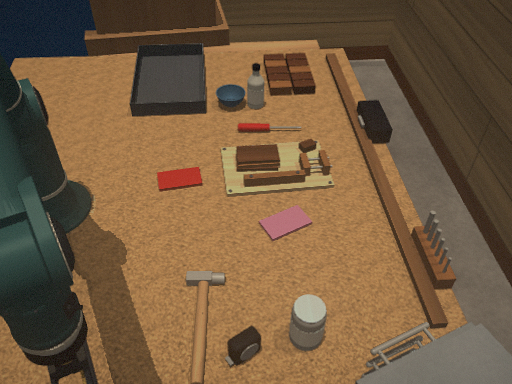

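The stack on the jig board is at top-view pixel (222,190), with the fence at (247,179) and the stop at (232,153). Two flat plates could be mistaken for blanks: the red one at (236,254) and the pink one at (287,176). I leave both alone because the blanks are the brown ones on the board. Next I take a close wrist view of the choice.

```bash
python3 - <<'E'
from station import env, effector, solver, viewer, workorder, search_frame, tip_of
import cv2, numpy as np
T=viewer.camera_info("wrist"); print(T)
R=np.array([[1,0,0],[0,-1,0],[0,0,-1.]])
Tc=np.array(T["T_tool_cam"])
# put camera above (0.61,0.11)
off=R@Tc[:3,3]; print("off",off)
for h in (0.38,0.34,0.30,0.26):
    p=np.array([0.61-off[0],0.11-off[1],h])
    try: env.reach(p,R); break
    except env.PlanningError as e: print(h,e)
env.pause(0.4)
s=env.sense(); print(s["t"],s["ee_pos"],p,s["joint_positions"],s["wrist_force"])
pic,d=viewer.read_camera("wrist"); cv2.imwrite("pics/w0.png",pic[:,:,::-1])
np.savez("w0.npz",pic=pic,d=d,p=s["ee_pos"],R=s["tcp_rot"])
for n in ("jig","fence_face","end_stop","blank_bottom","blank_middle","blank_top"):
    print(n,[(np.round(r["at"],3).tolist(),round(r["score"],2)) for r in tip_of("wrist",n)][:3])
E
```

```text
{'intrinsics': array([[308.56939851,   0.        , 256.16651222],
       [  0.        , 308.56939851, 189.43051223],
       [  0.        ,   0.        ,   1.        ]]), 'dist_coeffs': array([0.02638709, 0.        , 0.        , 0.        , 0.        ]), 'T_tool_cam': array([[-1.28520283e-03,  9.65095814e-01,  2.61893905e-01,
         7.40327268e-02],
       [ 9.99999156e-01,  1.29031765e-03,  1.52434188e-04,
         1.87062898e-03],
       [-1.90812731e-04,  2.61893880e-01, -9.65096658e-01,
        -1.70254261e-01],
       [ 0.00000000e+00,  0.00000000e+00,  0.00000000e+00,
         1.00000000e+00]])}
off [ 0.07403273 -0.00187063  0.17025426]
4.5083 [0.53600496 0.11178418 0.37997114] [0.53596727 0.11187063 0.38      ] [ 0.40121543  0.26821824 -0.81664601  1.59632665  0.19865348  1.36332634
 -2.00960628] [0.04594993 0.27565688 0.82442123]
jig [([0.616, 0.114, -0.003], 0.78)]
fence_face [([0.601, 0.05, 0.013], 0.69)]
end_stop [([0.683, 0.093, 0.014], 0.62)]
blank_bottom []
blank_middle [([0.619, -0.102, -0.001], 0.78)]
blank_top [([0.567, 0.135, 0.03], 0.92), ([0.337, 0.083, -0.002], 0.76)]
```

View pics/w0.png

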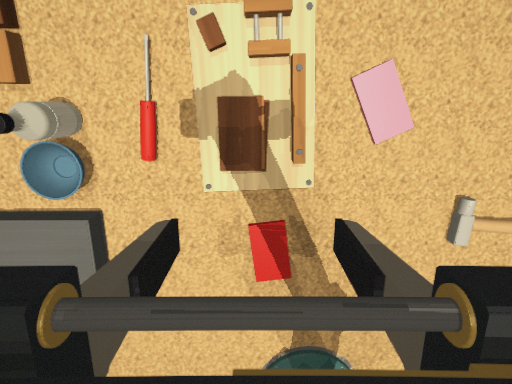

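The wrist view shows the brown stack on the pale board at pixel (242,133), the fence at (298,108), the stop at (268,47), and the offcut at (211,32). The red (270,250) and pink (383,100) plates are off the board. I get metric fits next from the depth clouds of the wrist and top views.

```bash
cat > geo.py <<'E'
import cv2, numpy as np
from station import viewer
def cloud(cam,d,p=None,R=None):
    i=viewer.camera_info(cam); K=i["intrinsics"]; D=i["dist_coeffs"]
    if cam=="wrist":
        T=i["T_tool_cam"]; Rc=R@T[:3,:3]; e=p+R@T[:3,3]
    else: Rc,e=i["rotation"],i["eye"]
    v,u=np.mgrid[:d.shape[0],:d.shape[1]]
    n=cv2.undistortPoints(np.stack([u,v],-1).reshape(-1,1,2).astype(float),K,D).reshape(*d.shape,2)
    P=np.stack([n[...,0]*d,-n[...,1]*d,-d],-1)@Rc.T+e
    P[d==0]=np.nan
    return P
def rect(P):
    (c,(w,h),a)=cv2.minAreaRect((P[:,:2]*1000).astype(np.float32))
    if w<h: w,h,a=h,w,a+90
    a=(a+90)%180-90
    return np.round(c,1),round(w,1),round(h,1),round(a,2),"z med",round(float(np.median(P[:,2]))*1000,1)
def comps(P,box,zlo,zhi,minpx=60):
    m=(P[...,0]>box[0])&(P[...,0]<box[1])&(P[...,1]>box[2])&(P[...,1]<box[3])&(P[...,2]>zlo)&(P[...,2]<zhi)
    n,l,st,_=cv2.connectedComponentsWithStats(m.astype(np.uint8),connectivity=4)
    for k in range(1,n):
        if st[k,4]>=minpx: yield st[k,:5].tolist(),P[l==k]
E
python3 - <<'E'
from geo import *
z=np.load("w0.npz"); W=cloud("wrist",z["d"],z["p"],z["R"]); Tp=cloud("top",np.load("top0.npy"))
for nm,P in (("wrist",W),("top",Tp)):
    for lo,hi in ((.006,.018),(.036,.048)):
        for st,Q in comps(P,(.44,.80,-.0,.24),lo,hi,25): print(nm,lo,st,rect(Q))
# colour-based board edges, wrist
hsv=cv2.cvtColor(z["pic"],cv2.COLOR_RGB2HSV)
print(hsv[180,230],hsv[75,230],hsv[100,299],hsv[130,240],hsv[220,190])
for r in (60,80,100,120,140,160):
    print(r,[ (c,np.round(W[r,c]*1000).astype(int).tolist()) for c in (225,262,266,270,288,292,296,300,304)])
E
python3 -c "
import cv2;p=cv2.imread('pics/w0.png')[0:200,180:330];cv2.imwrite('pics/w0c.png',cv2.resize(p,None,fx=3,fy=3,interpolation=cv2.INTER_CUBIC)[:600])"
```

```text
wrist 0.006 [186, 0, 130, 192, 14487] (array([614.6, 113. ]), 301.3, 201.1, 2.49, 'z med', 12.2)
wrist 0.006 [259, 16, 19, 24, 428] (array([727.7,  91.4]), 32.6, 28.6, 1.0, 'z med', 12.5)
wrist 0.036 [245, 0, 47, 14, 205] (array([749.3,  92.6]), 68.0, 13.4, -88.07, 'z med', 46.3)
wrist 0.036 [248, 39, 43, 17, 646] (array([695.7,  90.8]), 63.1, 20.0, -87.93, 'z med', 45.6)
wrist 0.036 [292, 53, 14, 111, 1450] (array([602.7,  42. ]), 170.2, 19.9, 2.44, 'z med', 42.2)
wrist 0.036 [217, 96, 45, 75, 3204] (array([565.6, 137.1]), 119.2, 69.5, 0.17, 'z med', 42.2)
top 0.006 [199, 136, 60, 86, 2885] (array([612.8, 114.7]), 305.4, 203.6, 3.05, 'z med', 11.2)
top 0.006 [229, 142, 8, 8, 60] (array([728.7,  95.1]), 26.6, 26.0, -1.29, 'z med', 11.8)
top 0.036 [222, 135, 15, 6, 50] (array([749.1, 105.6]), 50.1, 19.8, -89.22, 'z med', 44.7)
top 0.036 [224, 150, 18, 7, 95] (array([693.1,  93.6]), 60.4, 20.8, -89.26, 'z med', 43.9)
top 0.036 [243, 155, 9, 47, 253] (array([600.2,  43.8]), 166.5, 20.0, 2.38, 'z med', 40.9)
top 0.036 [210, 172, 22, 35, 662] (array([563.3, 137.3]), 120.5, 72.7, 0.29, 'z 
[... 608 characters left out ...]
92, [619, 52, 32]), (296, [619, 47, 41]), (300, [619, 41, 43]), (304, [619, 34, 41])]
120 [(225, [588, 160, 41]), (262, [588, 101, 33]), (266, [587, 94, 21]), (270, [587, 87, 13]), (288, [587, 56, 13]), (292, [588, 51, 30]), (296, [588, 46, 42]), (300, [588, 40, 42]), (304, [588, 34, 43])]
140 [(225, [556, 161, 41]), (262, [555, 100, 33]), (266, [554, 93, 21]), (270, [553, 86, 10]), (288, [553, 55, 13]), (292, [555, 50, 24]), (296, [556, 45, 42]), (300, [556, 38, 41]), (304, [556, 32, 42])]
160 [(225, [523, 162, 41]), (262, [521, 100, 30]), (266, [520, 93, 21]), (270, [518, 86, 12]), (288, [518, 54, 11]), (292, [519, 48, 19]), (296, [523, 44, 42]), (300, [523, 37, 42]), (304, [523, 31, 42])]
```

View pics/w0c.png

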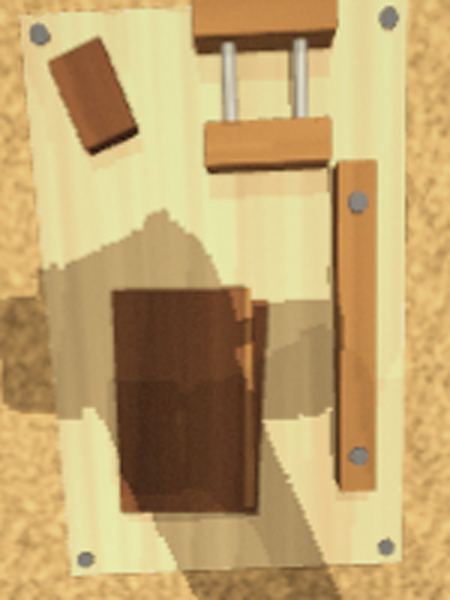

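The fits agree with the sizes given. The board is 301x201 mm at z = 12, the fence is 170x20 at z = 42, and the stack top is at 42. The jig is at (614.6, 113.0) mm with a yaw of 2.45°. The fence and stop positions predicted from that pose match their own fits to within 1 mm. Now I tap the stack onto the fence with the two open fingers lined up along x.

```bash
cat >> geo.py <<'E'
from station import env, effector, solver
A=np.radians(2.45); J0=np.array([.6146,.1130,0]); JR=np.array([[np.cos(A),-np.sin(A),0],[np.sin(A),np.cos(A),0],[0,0,1]])
def w(x,y,z): return J0+JR@(np.array([x,y,0])/1000)+[0,0,z/1000]
def j(p): return JR.T@(np.asarray(p)-J0)*1000
def F(): return JR.T@np.asarray(env.sense()["wrist_force"])
def tool(ydir): # tool y along jig axis ydir, pointing down
    y=JR@np.array(ydir,float); zz=np.array([0,0,-1.]); return np.column_stack([np.cross(y,zz),y,zz])
def rep(m): 
    s=env.sense(); print(m,"t",round(s["t"],2),"jig",np.round(j(s["ee_pos"]),2),"F",np.round(JR.T@s["wrist_force"],2),"M",np.round(s["moment"],2))
E
python3 - <<'E'
from geo import *
best=None
q0=np.array(env.sense()["joint_positions"])
for sg in (1,-1):
    q=solver.inverse_kinematics(w(-50,86,120),tool((sg,0,0)))
    print(sg,None if q is None else np.round(q,2))
    if q is not None and (best is None or abs(np.array(q)-q0).max()<best[0]): best=(abs(np.array(q)-q0).max(),sg)
sg=best[1]; env.reach(w(-50,86,120),tool((sg,0,0))); rep("above")
env.movel(w(-50,86,17),rate=.1); env.pause(.2); rep("down"); f0=F()
env.movel(w(-50,26,17),rate=.05); rep("pushed")
y=26
while y>16:
    y-=.5; env.movel(w(-50,y,17),rate=.02); env.pause(.05); f=F()-f0
    print(y,np.round(f,2),round(j(env.sense()["ee_pos"])[1],2))
    if f[1]>8: break
env.pause(.3); rep("end")
E
```

```text
1 [ 0.28  0.71 -0.95  1.77  0.67  1.02 -0.88]
-1 [-1.16  0.76  1.12  1.87 -0.79  1.04 -2.81]
above t 5.92 jig [-49.2   85.82 120.71] F [ 0.38 -0.13  0.46] M [-0.04 -0.08  0.  ]
down t 7.31 jig [-49.6   86.04  17.57] F [ 0.59 -0.34  0.16] M [-0.03 -0.09  0.04]
pushed t 8.66 jig [-50.09  25.96  16.92] F [0.04 0.77 0.45] M [ 0.06 -0.03 -0.03]
25.5 [-0.71  0.74 -0.53] 25.75
25.0 [-1.14  0.93 -0.63] 25.0
24.5 [-1.49  1.35 -0.84] 24.46
24.0 [-0.86  1.75  0.  ] 23.93
23.5 [-1.46  0.27 -0.22] 23.47
23.0 [-0.85  1.79 -0.42] 22.98
22.5 [-0.81  1.96 -0.25] 22.51
22.0 [-1.98  1.49  0.55] 22.0
21.5 [-1.82  2.1  -0.08] 21.59
21.0 [-1.76  3.66 -0.55] 21.52
20.5 [-1.39  5.29 -1.4 ] 21.54
20.0 [-0.06  6.72 -1.8 ] 21.56
19.5 [-0.81  6.18 -1.48] 21.53
19.0 [-0.7   7.56 -1.88] 21.53
18.5 [-1.14  9.48 -1.39] 21.5
end t 13.46 jig [-49.95  21.5   17.41] F [ 0.49  8.48 -1.55] M [ 1.91  0.03 -0.32]
```

```bash
python3 - <<'E'
from geo import *
env.movel(w(-50,40,17),rate=.05)
env.movel(w(-50,60,120),rate=.15); 
R=tool((0,-1,0)); q0=np.array(env.sense()["joint_positions"])
effector.grasp(squeeze=10)
try:
    env.reach(w(-140,-25,230),R); 
except env.PlanningError as e: print(e)
env.pause(.3); rep("up"); s=env.sense()
pic,d=viewer.read_camera("wrist"); cv2.imwrite("pics/w1.png",pic[:,:,::-1]); print("gw",s["gripper_width"])
W=cloud("wrist",d,s["ee_pos"],s["tcp_rot"])
for st,Q in comps(W,(.44,.80,-.0,.24),.037,.048,80): 
    print(st,rect(Q),"jig c",np.round(j([*rect(Q)[0]/1000,0]),1))
E
```

```text
up t 17.57 jig [-140.02  -24.73  229.53] F [ 0.43 -0.36  0.76] M [ 0.07 -0.    0.  ]
gw 0.0005467117121148298
[222, 0, 87, 143, 9817] (array([582. ,  76.3]), 144.2, 90.5, 2.63, 'z med', 42.2) jig c [-34.1 -35.3   0. ]
```

View pics/w1.png

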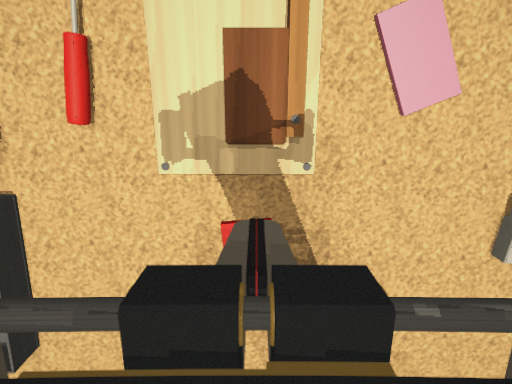

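The blanks now sit against the fence: there is no gap at column 288, and the stack and fence together measure 90.5 mm (70 + 20). The near end is open at row 143. Next I push it.

```bash
python3 - <<'E'
from geo import *
env.movel(w(-136,-25,60),rate=.15)
env.movel(w(-136,-25,17),rate=.08); env.pause(.3); rep("down"); f0=F(); np.save("f0.npy",f0)
env.movel(w(-70,-26,17),rate=.04); rep("pushed")
x=-70
while x<-40:
    x+=1; env.movel(w(x,-26,17),rate=.03); f=F()-f0
    print(x,np.round(f,2),np.round(j(env.sense()["ee_pos"]),2))
    if f[0]<-9: break
env.pause(.4); print(np.round(F()-f0,2)); rep("end"); s=env.sense()
pic,d=viewer.read_camera("wrist"); cv2.imwrite("pics/w2.png",pic[:,:,::-1]); np.savez("w2.npz",pic=pic,d=d,p=s["ee_pos"],R=s["tcp_rot"])
W=cloud("wrist",d,s["ee_pos"],s["tcp_rot"])
for st,Q in comps(W,(.44,.80,-.0,.24),.037,.050,60): 
    print(st,rect(Q),"jig c",np.round(j([*rect(Q)[0]/1000,0]),1))
E
```

```text
down t 19.9 jig [-135.73  -25.03   17.34] F [-0.37 -0.79  0.74] M [0.02 0.03 0.  ]
pushed t 21.7 jig [-69.68 -26.45  16.99] F [-1.81  0.68 -0.17] M [0.36 0.5  0.02]
-69 [ 0.29  1.23 -1.2 ] [-68.41 -26.56  17.07]
-68 [-0.28  0.91 -0.49] [-67.47 -26.48  17.12]
-67 [-0.23 -0.47 -0.53] [-66.87 -26.28  17.05]
-66 [-0.87  0.36 -0.25] [-65.95 -25.97  16.99]
-65 [-0.97  0.96  0.48] [-64.93 -25.91  17.01]
-64 [-2.29  0.16  0.66] [-64.16 -25.9   16.98]
-63 [-3.02  1.16  0.87] [-63.22 -25.95  16.97]
-62 [-1.72  0.57  1.39] [-61.79 -26.03  16.96]
-61 [-2.23 -0.24  0.77] [-61.06 -26.05  16.95]
-60 [-5.82  0.64  3.78] [-61.07 -26.05  16.93]
-59 [-9.04  0.95  5.33] [-61.05 -26.06  16.87]
[-7.91  0.54  6.21]
end t 24.85 jig [-61.03 -26.07  16.89] F [-8.28 -0.25  6.95] M [-0.14  1.92 -0.02]
[167, 0, 216, 265, 47753] (array([610. ,  77.5]), 124.2, 90.9, 2.27, 'z med', 42.2) jig c [ -6.1 -35.3   0. ]
```

View pics/w2.png

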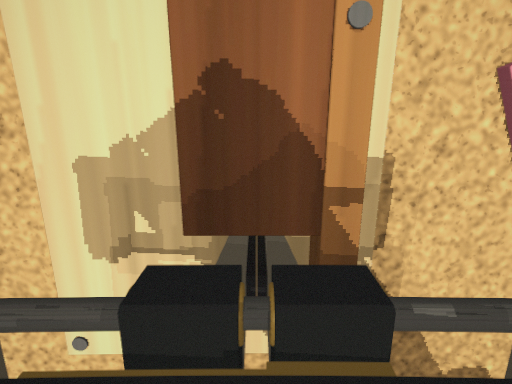

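The stack is flat and flush with the fence, and its near end is on the fingers at row 236. Contact with the stop begins at tool x = -61.05 mm. The finger is also loading the stack downward with about 6 N. I continue to 15 mm of stop travel (x ≈ -46) and trim z as I go to relieve that load.

```bash
python3 - <<'E'
from geo import *
f0=np.load("f0.npy"); x=-59.; z=17.; n=0
while n<45:
    n+=1; e=j(env.sense()["ee_pos"]); f=F()-f0
    if n%3==1: print(n,round(x,1),round(z,2),np.round(f,2),np.round(e,2))
    if e[0]>-46.3 or f[0]<-17: break
    if f[2]>2.5: z=min(z+.3,21)
    elif f[2]<.5: z-=.3
    if f[2]<4: x+=.7
    env.movel(w(x,-26,z),rate=.03)
env.pause(.4); print(n,x,z,np.round(F()-f0,2)); rep("end")
np.save("cmd.npy",[x,z])
E
```

```text
1 -59.0 17.0 [-8.1  -0.24  6.94] [-61.02 -26.06  16.89]
4 -58.3 17.6 [-5.26  1.58 -0.48] [-59.79 -26.06  16.93]
7 -56.2 17.3 [-7.4   1.25  3.15] [-58.51 -26.1   16.78]
10 -54.1 17.6 [-9.86  1.03  3.4 ] [-57.36 -26.08  16.8 ]
13 -52.0 17.6 [-10.55   0.7    4.56] [-55.64 -26.09  16.77]
16 -51.3 17.9 [-7.69  0.43 -0.82] [-54.1  -26.1   16.85]
19 -49.9 17.9 [-9.89  1.21  2.65] [-53.6  -26.12  16.82]
22 -47.8 18.2 [-8.3   0.46 -1.12] [-51.14 -26.11  16.86]
25 -46.4 17.9 [-12.45   0.1    4.52] [-50.73 -26.1   16.79]
28 -45.7 18.2 [-9.75  1.52  0.97] [-49.68 -26.12  16.83]
31 -43.6 18.5 [-9.04  0.94 -0.45] [-47.75 -26.12  16.86]
34 -42.2 18.2 [-12.33   0.23   4.6 ] [-47.32 -26.1   16.84]
37 -41.5 18.5 [-10.7    0.8    0.59] [-46.3  -26.11  16.84]
37 -41.49999999999993 18.500000000000004 [-12.03   1.47   0.88]
end t 34.3 jig [-46.29 -26.1   16.87] F [-12.4    0.68   1.61] M [-0.02  2.52 -0.01]
```

```bash
python3 - <<'E'
from geo import *
from station import search_frame, tip_of
ims=[]
for c in ("wrist","top","side"):
    s=env.sense(); pic,d=viewer.read_camera(c); P=cloud(c,d,s["ee_pos"],s["tcp_rot"])
    for st,Q in comps(P,(.44,.80,-.0,.24),.037,.049,15): r=rect(Q); print(c,st,r,"jig",np.round(j([*r[0]/1000,0]),1))
    print(c,[(np.round(j(r["at"]),1),round(r["score"],2)) for n in("end_stop","blank_top","blank_bottom") for r in tip_of(c,n)][:4])
    if c!="wrist":
        i=viewer.camera_info(c); q=i["rotation"].T@(w(0,-25,30)-i["eye"])
        u,_=cv2.projectPoints(np.array([[q[0],-q[1],-q[2]]]),np.zeros(3),np.zeros(3),i["intrinsics"],i["dist_coeffs"]); u=u.ravel().astype(int); 
        crop=pic[u[1]-50:u[1]+50,u[0]-66:u[0]+66]
    else: crop=pic[0:260,100:440]
    ims.append(cv2.resize(crop,(396,300),interpolation=cv2.INTER_CUBIC))
cv2.imwrite("pics/f.png",np.vstack([np.hstack(ims[:2]),np.hstack([ims[2],ims[2]*0])])[:,:,::-1]); rep("")
E
```

```text
wrist [166, 0, 218, 265, 47755] (array([625.2,  78.2]), 123.3, 91.1, 2.12, 'z med', 42.2) jig [  9.1 -35.2   0. ]
wrist [(array([ 23.8, -28.3,  31.6]), 0.69)]
top [223, 135, 19, 6, 74] (array([748.6,  95. ]), 64.6, 19.2, -89.58, 'z med', 45.8) jig [133.1 -23.7   0. ]
top [(array([-276.8,  -16.5,   -4.5]), 0.86)]
side [318, 150, 12, 20, 127] (array([748.1,  93.7]), 77.3, 20.3, -89.33, 'z med', 46.2) jig [132.6 -25.    0. ]
side [243, 152, 73, 29, 991] (array([616.2,  77.4]), 204.0, 97.1, 1.91, 'z med', 41.8) jig [  0.1 -35.6   0. ]
side [(array([ 83.7, -20.9,  10.6]), 0.65), (array([-277.3,  -20.2,    0.5]), 0.7), (array([ 20.4, -24.7,  32.2]), 0.59)]
 t 34.9 jig [-46.29 -26.08  16.86] F [-11.38  -1.04   1.46] M [-0.02  2.62  0.05]
```

View pics/f.png

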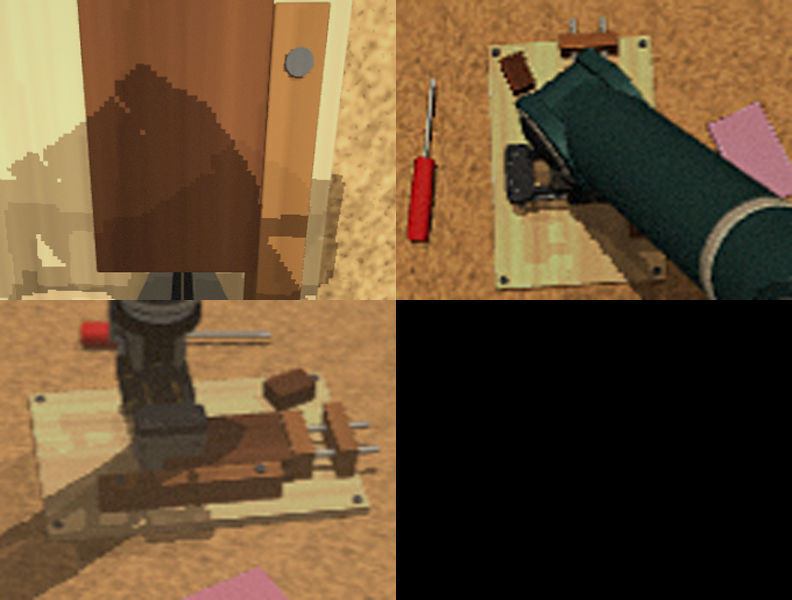

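The stop is at jig x ≈ 84 mm, about 14–15 mm pushed back. The stack bears on the stop, no lower blank shows past its left edge, and the seam at the fence is closed. I hold and hand in.

```bash
python3 - <<'E'
from geo import *
from station import workorder
env.pause(2); rep("a"); env.pause(2.5); rep("b")
print(workorder.finish_job())
E
```

```text
a t 36.9 jig [-46.32 -26.14  16.84] F [-12.05   0.48   2.24] M [-0.03  2.52  0.01]
b t 39.4 jig [-46.22 -26.09  16.91] F [-11.32  -0.45   2.51] M [-0.04  2.57  0.02]
the job is handed in; nothing more can be done
None
```

I handed the job in at about 39 s with the arm still pressing: stack flush with the side fence in the last pictures, the stop pushed back about 15 mm (about 10 N by its spring rate), held for about 5 s; the hand-in returned no verdict.

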